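Unclamp a tube and clip it in the rack

ROBOT

A 7-joint arm with a two-finger parallel gripper is mounted at the origin on the work surface. World frame = base frame: x ahead of the robot, y to its left, z up, the work surface at z = 0. Lengths are in mm, angles in rad, forces in N, time in s.
With the tool pointing down it reaches from about 400 to 875 mm from the base axis. Payload 4.4 kg.
Tool frame: the origin (TCP) lies between the finger pads; the fingertips stand ctrl.tcp_to_tips ahead of it and the grasp point (between the pads) lies 8 mm behind it (ctrl.tcp_to_tips is the distance from the TCP to the fingertips, in mm); z points along the fingers, y is the direction in which the jaws open and shut (so a half turn about z gives the same grasp; the last joint's range is limited). The gripper opens to 85 mm and grips with 20 to 120 N. Pads are 22 mm wide; open, the fingers measure 114 mm over their backs; the gripper's body (76 mm by 85 mm) begins 54 mm behind the grasp point. The pads swing forward as they close: fully open they stand 13 mm farther back than shut.
Start: joints at [1.218, 0.628, 0.038, 1.517, -0.027, 0.996, -0.02], TCP at [183.902, -623.456, 242.313] pointing down, gripper open.
Joint ranges: [-3.06, 3.06], [-0.37, 2.12], [-1.25, 1.32], [0.18, 2.47], [-1.1, 4.24], [0.23, 1.98], [-2.94, 2.94]. Speed limits (rad/s): [2.57, 2.57, 3.14, 3.14, 3.14, 3.14, 3.14].

INTERFACE

Orientations are given as [roll, pitch, yaw] about the fixed x, y, z axes, in that order (R = Rz(yaw) Ry(pitch) Rx(roll)).
In Python, from cell import ctrl gives the robot as it stands.
- The arm moves only by the tool send_rows, never from a script. Its argument "rows" is a list of rows, each an object of numbers: "x", "y", "z": the shift along the world's x, y, z in cm; "roll": the turn about the world's z in degrees; "claw": the closure, from 0 (fully open) to 1 (shut). A call has 1 to 5 rows; each row is the pose to reach, as a shift and turn from the pose commanded when the call began; what a row does not reach only later rows make up. A row lasts 1/12 s, in which the tool goes at most 41.7 mm and 7.16 degrees, less where a joint would pass 70% of its speed; a pose out of reach is approached as far as the arm can. A call with a gripper value outside its range is refused whole. The fingers move at their own pace and stop on an object; the grip force is fixed at half the most. Time passes only in rows, so rows that repeat a pose let the fingers close. It gives the time, the measured TCP pose, the force and the opening at its end, in the units of the state.
- ctrl.read_state(): the state, without advancing time (a new reading comes with each control period).
- ctrl.get_image(name): name is "scene" or "top" or "wrist"; returns (picture, depth): 480x640x3 uint8, blue, green, red; 480x640 float32, mm along the optical axis (not along the pixel's ray), 0 where there is no reading.
- ctrl.get_calibration(name): a dict with "intrinsics" (3x3 intrinsics, pixels), "T" (4x4, takes a point from camera to world coordinates). Camera axes: x right, y down, z forward; pixel columns grow to the right and rows downward; lengths in mm; the calibration is good to about 2 mm. A picture is of the moment at which its call begins: read the wrist's pose just before it. get_calibration takes no time and is no camera call; for the wrist camera it gives the pose at the moment of the call.
- ctrl.finish_job(): hands the job in, once; it reports no verdict.
Trained networks look in the newest picture that a camera, given by its name, has taken for a name from the list of things; names that differ only in an ending like _2 or _b are one class to them, and where a whole thing is asked for, a point or a joint stands for the part that bears it (a point fixed in the world has none). Each returns a list of dicts, best first, with "confidence" (0 to 1); they miss things now and then, are a little off and sometimes report something else, mostly with a low value. They report only what shows in the picture. A call takes as long as a camera call. They do not tell look-alikes from the thing itself.
- ctrl.recognise(camera, query): "uv" ([column, row] in pixels, amid what is visible of it).
- ctrl.regions_of(camera, query): "region" (480x640 bool, what is visible of it) and "uv" ([column, row] in pixels, amid what is visible of it).
- ctrl.place_of(camera, query): "uv" ([column, row] in pixels: a listed point, or the origin of a listed thing).
The state is a dict: "clock": time; "qpos": joint angles; "qd": joint speeds; "tau": joint torques, N m; "eef_pos": TCP position; "tool_rot": TCP orientation; "force": force on the tool from outside, world axes, zero at the start; "torque": the same for the moment, N m; "width": finger opening in mm.
Only numpy, scipy, OpenCV 4.12 (cv2) and the standard library are available. Lean on these libraries where they do the work, as an engineer would, in place of code of your own. Each camera call takes 0.05 s, during which the arm holds its last target. There are 200 camera calls.

TASK

The short metal tube is locked in the ratchet clamp. Press the pawl's tail down and keep it down until the sprung jaw has backed all the way off, then take the tube out and push it down past the sprung jaw of the empty clip stand until it lies fully home in both forks with the jaw closed over it. Leave the clamp open, let go of the tube, and do not disturb the other things on the table.

Things in the scene. Friction and masses are not known exactly. Their poses are not given: they have to be found in the camera images.
- clamp: Ratchet clamp of bare steel, fixed to the table; base 225 x 130 x 12, nothing on it higher than 81. Origin: on the table under the middle of its base. Its x axis runs along the base from the pawl's tail (x = -107) past the pawl's pivot (x = -70, 66 high) and the toothed wheel (axle at x = -25, 45 high, radius 26) to the tube's seat (x = +70).
- clamp_seat (a point): Where the tube's centre lies when clamped, 60 high, axes as the clamp's. The tube rests along y on two saddles (y = -42 and +42, each 16 wide) between fixed cheeks (+x side, 68 high) and a sliding jaw (-x side) with cheeks at the same y and lips over the tube (78 high). Between y = -34 and +34 nothing within 75 of the seat is higher than 30, save the tube.
- pawl_pad (a point): Centre of the top of the flat pad (26 along x, 34 along y) on the pawl's tail, 80 high at rest; axes as the clamp's when at rest. The pawl is a see-saw pivoted 37 from here: pad down, nose up out of the wheel. It presses down freely by at least 9, with 3 to 8 N; the nose is clear when it is 5 down. Let go, it springs back into the teeth and stops the wheel.
- pawl (a joint): Pawl angle, rad: 0 nose down in the teeth, 0.45 pad fully down; over about 0.13 the nose is clear. With the jaw open it may rest on a tooth, a little above 0.
- jaw (a joint): How far the clamp's sprung jaw has backed off towards the clamp's -x, m: 0 clamped, 0.022 fully back. It is geared to the toothed wheel (a tooth is 7.9 mm of travel), and runs back by itself while the pawl is held up, in about 1 s. Beyond 0.016 its lips are clear of the tube.
- tube_mid (a point): Centre of the loose tube: plain metal, 20 in diameter, 160 long, about 0.14 kg; y axis along the tube. It starts lying level in the clamp along the clamp's y, 60 high, up to 8 off the clamp's middle along y.
- clip: The EMPTY clip stand, fixed to the table: grey base 85 x 130 x 12, two steel forks at y = -42 and +42 (each 14 wide). Origin: on the table under its middle. The tube belongs along its y axis, its centre at x = 0, y = 0, 60 high. Fixed flared prongs on the +x side (87 high), a sprung jaw on the -x side (90 high). Between y = -35 and +35 nothing is higher than 30.
- clip_jaw (a joint): Angle of the empty clip's sprung jaw, rad: 0 closed. With a sloping lead-in it narrows the mouth to 14.5 at 70 high, just above the seated tube. Pushing the tube down takes up to about 15 N, swings the jaw out to about 0.12, and lets it spring back over the tube.
- clip_full: A like clip stand, fixed, that already holds a like tube (also fixed; leave it). Origin and axes as those of the empty one; 90 high. The clamp and the two stands swap places from run to run.
- can: Bystander, leave it: yellow spray can, standing, 58 across, 170 tall. Origin: centre of its underside.
- oil: Bystander, leave it: white plastic oil bottle, standing, 60 across, 180 tall. Origin: centre of its underside.
- bin: Bystander, leave it: small open black plastic bin, 70 x 90 x 45. Origin: centre of its underside.
- magnet: Bystander, leave it: red square welding magnet lying flat, 60 x 70 x 24. Origin: centre of its underside.
- chisel: Bystander, leave it: short steel cold chisel lying flat, 100 long, 22 x 16. Origin: centre of its underside.
- nut: Bystander, leave it: steel hexagon nut, 28 across, 12 tall. Origin: centre of its underside.
- coupon: Bystander, leave it: flat dark steel offcut, 35 x 30 x 8. Origin: centre of its underside.
Not all that is in view belongs to the job. Of the things that look like the part that bears tube_mid, the middle-sized one is meant.

How it is judged (in metres and radians):
On the way:
1. the pawl is held up until the clamp's jaw is all the way back (over 20 mm) (value of joint jaw above 0.02 m), for 0.1 s.
At the end, for the whole second after the job is handed in: The tube lies in both forks of the empty clip stand: its centre within 4 mm of the seat across and in height and within 25 mm along, parallel within 0.07 rad, the clip's jaw closed over it (under 0.04 rad), and the clamp's jaw still backed off (over 18 mm) (x of tube_mid in the frame of clip between -0.004 and 0.004 m and y of tube_mid in the frame of clip between -0.025 and 0.025 m and z of tube_mid in the frame of clip between 0.056 and 0.064 m and angle between the y axis of tube_mid and the y axis of clip, either way round below 0.07 rad and value of joint clip_jaw below 0.04 rad and value of joint jaw above 0.018 m); the robot touches nothing.
It fails at once if the tube is dragged more than 20 mm out of the clamp before the jaw has backed off 10 mm (distance of tube_mid from where it was at the start of the episode above 0.02 m and value of joint jaw below 0.01 m).
It fails at once if a bystander is moved more than 20 mm (distance of any of can, oil, bin, magnet, chisel, nut, coupon from where it was at the start of the episode above 0.02 m).
It also fails if it takes over 59 s, if anything falls off the work surface, if the arm or the gripper's body presses on something with over 40 N, if the wrist force passes 120 N, or if a joint passes its speed limit or range.

## Working session

There is one attempt and no reset: what is moved stays moved. The work goes in short steps, Python scripts to look and compute and a tool call to move; the robot and the scene stay as the last step left them, time stands still between calls to the robot, and variables do not carry over. Pictures are saved under pics/ and viewed, on a budget of 10 in all, crops included, one or two more only if the job needs it, and the job is handed in when it is done.

Besides the shell and the picture viewer there is one more tool, called as a command line: name --argument value ..., lists and objects as JSON in quotes. send_rows: Moves the arm, as the interface text tells. Its arguments: {"type":"object","properties":{"rows":{"type":"array"}},"required":["rows"]}

```bash
mkdir -p pics; ls
cat > h.py <<'E'
import numpy as np,cv2
from cell import ctrl
def world(cam,uv,D=None,z=None,cal=None):
    c=cal or ctrl.get_calibration(cam);K=np.array(c["intrinsics"]);T=np.array(c["T"])
    r=np.linalg.inv(K)@[uv[0],uv[1],1.]
    if z is not None:
        d=T[:3,:3]@r; s=(z-T[2,3])/d[2]
    else:
        u,v=map(int,uv);p=D[max(v-2,0):v+3,max(u-2,0):u+3];s=np.median(p[p>0])
    return T[:3,:3]@(r*s)+T[:3,3]
E
python3 - <<'E'
from h import *
s=ctrl.read_state();print({k:np.round(v,3) for k,v in s.items()},ctrl.tcp_to_tips)
for cam in("top","scene"):
    im,D=ctrl.get_image(cam);cv2.imwrite(f"pics/{cam}0.png",im);np.save(f"{cam}D.npy",D)
    print(cam,np.round(ctrl.get_calibration(cam)["T"],2).tolist())
    for q,z in(("clamp",0),("clamp_seat",60),("pawl_pad",80),("tube_mid",60),("clip",0),("clip_full",0)):
        for r in ctrl.place_of(cam,q)[:4]:
            print(q,np.round(r["uv"]),round(r["confidence"],2),np.round(world(cam,r["uv"],z=z)), np.round(world(cam,r["uv"],D)))
E
```

```text
pics
{'clock': np.float64(0.0), 'qpos': array([ 1.218,  0.629,  0.038,  1.518, -0.027,  0.996, -0.02 ]), 'qd': array([ 0.   ,  0.001, -0.002,  0.001,  0.   ,  0.001,  0.   ]), 'tau': array([ 0.0000e+00, -5.6340e+01,  1.2260e+00, -1.9344e+01,  1.1000e-02,
        1.1000e-02, -0.0000e+00]), 'eef_pos': array([ 183.753, -622.855,  241.395]), 'tool_rot': array([-3.14 ,  0.   ,  0.287]), 'force': array([ 0.217, -0.462,  0.611]), 'torque': array([ 0.009, -0.02 , -0.011]), 'width': np.float64(85.361)} 11.0
top [[-0.01, -0.98, 0.19, 292.95], [-1.0, 0.02, 0.01, 26.14], [-0.01, -0.19, -0.98, 1155.0], [0.0, 0.0, 0.0, 1.0]]
clamp [226. 232.] 0.74 [548. 244.   0.] [534. 232.  62.]
clamp [254. 257.] 0.17 [483. 170.   0.] [482. 169.   8.]
clamp_seat [218. 201.] 0.93 [612. 253.  60.] [611. 252.  66.]
pawl_pad [222. 270.] 0.67 [440. 236.  80.] [440. 236.  80.]
tube_mid [150. 222.] 0.78 [563. 417.  60.] [577. 437.   3.]
tube_mid [209. 356.] 0.71 [244. 266.  60.] [243. 274.  24.]
tube_mid [221. 198.] 0.58 [619. 245.  60.] [616. 243.  70.]
clip [409. 220.] 0.98 [ 572. -223.    0.] [ 569. -220.   12.]
clip [331. 222.] 0.45 [569. -24.   0.] [566. -23.  13.]
clip_full [330. 224.] 0.86 [565. -22.   0.] [562. -22.  14.]
scene [[-0.62, 0.59, -0.52, 920.51], [0.78, 0.48, -0.4, 361.2], [0.01, -0.65, -0.76, 726.83], [0.0, 0.0, 0.0, 1.0]]
clamp [387. 353.] 0.87 [552. 241.   0.] [558. 243.  12.]
clamp [204. 235.] 0.33 [ 567. -231.   -0.] [ 592. -190.   50.]
clamp_seat [372. 367.] 0.82 [617. 244.  60.] [622. 246.  69.]
pawl_pad [422. 286.] 0.87 [439. 232.  80.] [439. 232.  80.]
tube_mid [480. 428.] 0.94 [597. 423.  60.] [574. 427.  14.]
tube_mid [373. 373.] 0.89 [624. 252.  60.] [627. 253.  65.]
tube_mid [480. 254.] 0.6 [284. 278.  60.] [249. 274.  23.]
clip [205. 235.] 0.96 [ 565. -228.    0.] [ 588. -190.   47.]
clip_full [267. 288.] 0.64 [583. -24.   0.] [589. -17.  14.]
clip_full [249. 213.] 0.22 [ 454. -201.    0.] [ 462. -192.   12.]
```

View pics/top0.png

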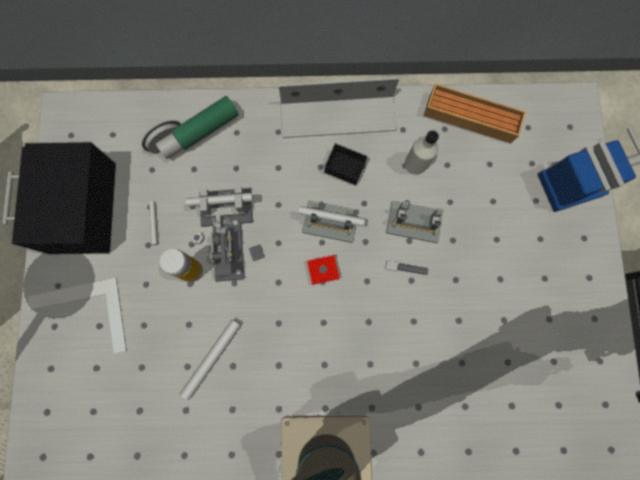

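View pics/scene0.png

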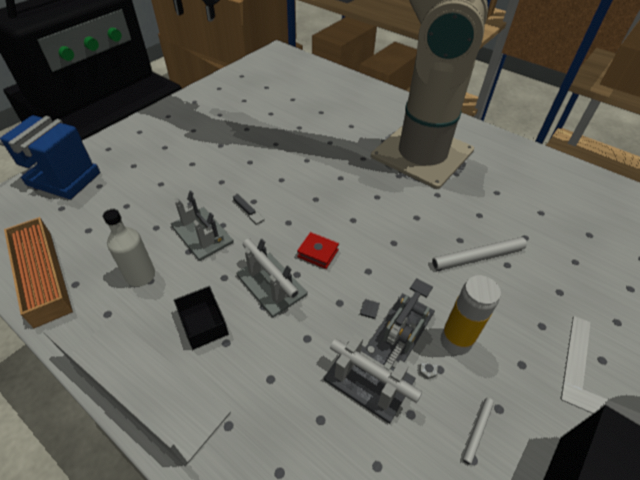

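The picture shows four tube candidates in the top view: the clamped tube at (221,200), a thin loose rod at (152,222), a long fat loose tube at (210,358), and the tube in the full clip at (333,216). I choose the clamped, middle-sized one. The empty clip is at (414,220), with the full clip at (332,222) beside it. The can at (180,265) stands near the pawl pad at (222,270).

```bash
cat >> h.py <<'E'
def cloud(cam,D,cal=None):
    c=cal or ctrl.get_calibration(cam);K=np.array(c["intrinsics"]);T=np.array(c["T"])
    v,u=np.mgrid[:480,:640];P=np.linalg.inv(K)@np.stack([u.ravel(),v.ravel(),np.ones(u.size)])*D.ravel()
    P=(T[:3,:3]@P).T+T[:3,3];P[D.ravel()==0]=np.nan
    return P.reshape(480,640,3)
def axis(P):
    m=np.median(P,0);w=np.linalg.svd(P[:,:2]-P[:,:2].mean(0))[2][0] if len(P)<3000 else None
    return (P.min(0)+P.max(0))/2,np.degrees(np.arctan2(w[1],w[0]))
E
python3 - <<'E'
from h import *
im=cv2.imread("pics/top0.png");cv2.imwrite("pics/crop.png",cv2.resize(im[170:300,140:460],None,fx=2.5,fy=2.5,interpolation=3))
for cam in("top","scene"):
    D=np.load(cam+"D.npy");P=cloud(cam,D);ctrl.get_image(cam)
    for q,z0 in(("tube_mid",50),("clip",65),("can",150),("oil",100)):
        for r in ctrl.regions_of(cam,q)[:4]:
            p=P[r["region"]];p=p[np.isfinite(p[:,0])];
            if q!="tube_mid":p=p[p[:,2]>z0]
            if len(p)<10: continue
            c,a=axis(p);print(cam,q,round(r["confidence"],2),np.round(r["uv"]),len(p),np.round(c),np.round(np.ptp(p,axis=0)),"deg",round(a,1))
E
```

```text
top tube_mid 0.78 [149. 223.] 270 [574. 428.   7.] [112.  23.  23.] deg -174.6
top tube_mid 0.67 [211. 358.] 1014 [236. 270.  14.] [177. 133.  37.] deg 145.0
top tube_mid 0.63 [217. 199.] 443 [623. 251.  45.] [ 39. 161.  69.] deg 93.8
top clip 0.73 [413. 221.] 164 [ 568. -235.   79.] [ 58. 103.  26.] deg -100.7
top can 0.64 [176. 263.] 571 [449. 327. 163.] [53. 57. 26.] deg -115.3
top oil 0.77 [422. 153.] 558 [ 717. -243.  142.] [52. 55. 83.] deg 60.3
scene tube_mid 0.7 [131. 253.] 2190 [ 721. -310.   92.] [ 64. 187. 184.] deg -40.7
scene tube_mid 0.68 [376. 371.] 1096 [619. 250.  43.] [ 30. 159.  63.] deg 94.1
scene tube_mid 0.67 [479. 254.] 1270 [230. 269.  14.] [201. 138.  32.] deg -34.9
scene tube_mid 0.64 [476. 434.] 679 [576. 426.   8.] [112.  25.  18.] deg 6.8
scene clip 0.78 [203. 231.] 242 [ 572. -236.   79.] [ 59. 102.  27.] deg 76.3
scene can 0.97 [473. 310.] 1124 [454. 326. 162.] [57. 57. 23.] deg 2.1
scene oil 0.6 [127. 252.] 1083 [ 725. -238.  142.] [57. 44. 84.] deg -17.5
```

View pics/crop.png

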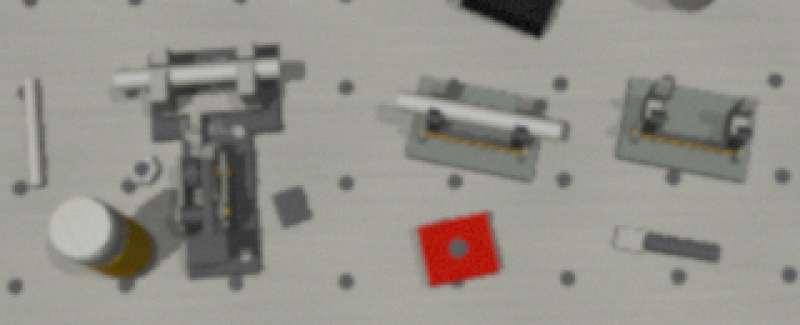

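The crop shows the tube locked in the clamp at (200,72) and the empty clip at (690,115), both as chosen. I'm going above the clip for one close look, then on to the pawl.

send_rows --rows '[{"x": 2.6, "y": 2.6, "z": 0.4, "roll": 4.2}, {"x": 5.2, "y": 5.2, "z": 0.8, "roll": 8.4}, {"x": 7.8, "y": 7.8, "z": 1.2, "roll": 12.6}, {"x": 10.4, "y": 10.4, "z": 1.6, "roll": 16.8}, {"x": 13, "y": 13, "z": 2, "roll": 21}]'

```text
$.rows[0]: bad value
```

send_rows --rows '[{"x": 2.6, "y": 2.6, "z": 0.4, "roll": 4.2}, {"x": 5.2, "y": 5.2, "z": 0.8, "roll": 8.4}, {"x": 7.8, "y": 7.8, "z": 1.2, "roll": 12.6}, {"x": 10.4, "y": 10.4, "z": 1.6, "roll": 16.8}, {"x": 13, "y": 13, "z": 2, "roll": 21}]'

```text
$.rows[0]: bad value
```

send_rows --rows '[{"x": 2.6, "y": 2.6, "z": 0.4, "roll": 4.2}, {"x": 5.2, "y": 5.2, "z": 0.8, "roll": 8.4}, {"x": 7.8, "y": 7.8, "z": 1.2, "roll": 12.6}, {"x": 10.4, "y": 10.4, "z": 1.6, "roll": 16.8}, {"x": 12.6, "y": 13, "z": 2, "roll": 21}]'

```text
$.rows[0]: bad value
```

send_rows --rows '[{"x": 0}, {"x": 0}, {"x": 0}]'

```text
$.rows[0]: bad value
```

send_rows --rows '[{"x": 2.6, "y": 2.6, "z": 0.4, "roll": 4.2, "claw": 0}, {"x": 5.2, "y": 5.2, "z": 0.8, "roll": 8.4, "claw": 0}, {"x": 7.8, "y": 7.8, "z": 1.2, "roll": 12.6, "claw": 0}, {"x": 10.4, "y": 10.4, "z": 1.6, "roll": 16.8, "claw": 0}, {"x": 13, "y": 13, "z": 2, "roll": 21, "claw": 0}]'

```text
clock: 1.62
eef_pos: [314.9, -492.2, 262.6]
tool_rot: [3.141, -0.0, 0.657]
force: [-0.2, -0.6, 0.3]
width: 85.5
```

send_rows --rows '[{"x": 2.6, "y": 2.6, "z": 0.4, "roll": 4.2, "claw": 0}, {"x": 5.2, "y": 5.2, "z": 0.8, "roll": 8.4, "claw": 0}, {"x": 7.8, "y": 7.8, "z": 1.2, "roll": 12.6, "claw": 0}, {"x": 10.4, "y": 10.4, "z": 1.6, "roll": 16.8, "claw": 0}, {"x": 13, "y": 13, "z": 2, "roll": 21, "claw": 0}]'

```text
clock: 2.03
eef_pos: [444.9, -362.1, 282.8]
tool_rot: [3.141, 0.0, 1.023]
force: [0.9, 0.2, -0.3]
width: 85.4
```

send_rows --rows '[{"x": 2.5, "y": 2.6, "z": 0.4, "roll": 4.2, "claw": 0}, {"x": 5.0, "y": 5.2, "z": 0.8, "roll": 8.4, "claw": 0}, {"x": 7.5, "y": 7.8, "z": 1.2, "roll": 12.6, "claw": 0}, {"x": 10, "y": 10.4, "z": 1.6, "roll": 16.8, "claw": 0}, {"x": 12.5, "y": 13, "z": 2, "roll": 21, "claw": 0}]'

```text
clock: 2.45
eef_pos: [569.9, -232.2, 302.7]
tool_rot: [3.141, 0.0, 1.39]
force: [0.4, -0.7, 0.2]
width: 85.2
```

send_rows --rows '[{"x": 0, "y": 0, "z": 0, "roll": 0, "claw": 0}, {"x": 0, "y": 0, "z": 0, "roll": 0, "claw": 0}]'

```text
clock: 2.62
eef_pos: [570.6, -230.7, 302.4]
tool_rot: [3.141, -0.001, 1.391]
force: [-0.8, -1.4, 0.8]
width: 85.4
```

Run:
```python
from h import *
s=ctrl.read_state();print(np.round(s["eef_pos"],1),np.round(s["tool_rot"],3),s["clock"])
cal=ctrl.get_calibration("wrist");print(np.round(cal["T"],2).tolist())
im,D=ctrl.get_image("wrist");cv2.imwrite("pics/w1.png",im);P=cloud("wrist",D,cal);np.save("w1P.npy",P)
for r in ctrl.place_of("wrist","clip")[:3]:print(r,world("wrist",r["uv"],z=0,cal=cal))
m=(P[...,2]>40)&(P[...,2]<95);p=P[m];print(len(p),p.min(0),p.max(0))
H=np.zeros((480,640),np.uint8)
```

```text
[ 570.6 -230.7  302.4] [ 3.141e+00 -1.000e-03  1.391e+00] 2.6167
[[0.98, -0.17, -0.05, 583.25], [-0.18, -0.94, -0.29, -156.1], [0.0, 0.3, -0.96, 434.49], [0.0, 0.0, 0.0, 1.0]]
{'uv': [324.3, 201.9], 'confidence': 0.98} [ 572.72632491 -238.10230403    0.        ]
{'uv': [226.3, 198.5], 'confidence': 0.47} [ 448.46793547 -210.8673059     0.        ]
13314 [ 539.91776585 -578.55186754   40.00206248] [922.77972287 -28.29213858  94.99146107]
```

View pics/w1.png

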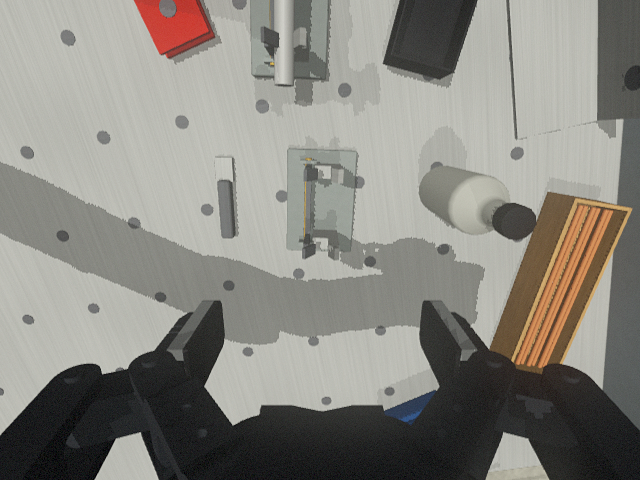

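The wrist view shows the empty clip: base corners around (288,149), (357,151), (354,251), (287,249), forks at the top and bottom ends, sprung jaw with its orange wire on the left (-x) side. I'll fit the base and the forks.

Run:
```python
from h import *
P=np.load("w1P.npy");v,u=np.mgrid[:480,:640]
box=(u>275)&(u<370)&(v>140)&(v<265)
m=box&(P[...,2]>7)&(P[...,2]<30);p=P[m][:,:2].astype(np.float32)
M=m.astype(np.uint8);M=cv2.morphologyEx(M,cv2.MORPH_OPEN,np.ones((3,3),np.uint8));p=P[M>0][:,:2].astype(np.float32)
print(len(p),cv2.minAreaRect(p),np.median(P[M>0][:,2]))
d=P[box&(P[...,2]>-5)&(P[...,2]<6)];print("table z",np.median(d[:,2]))
q=P[box&(P[...,2]>50)&(P[...,2]<100)];c=np.array(cv2.minAreaRect(p)[0])
a=np.radians(-10.);R=np.array([[np.cos(a),-np.sin(a)],[np.sin(a),np.cos(a)]])
l=(q[:,:2]-c)@R
for s in(-1,1):
    k=l[:,1]*s>20;print(s,k.sum())
    for z0 in range(50,95,5):
        j=k&(q[:,2]>=z0)&(q[:,2]<z0+5)
        if j.sum()>3:print(z0,np.round(np.sort(l[j,0])[[0,j.sum()//2,-1]]),np.round(np.percentile(l[j,1],[2,98])))
```

```text
5315 ((567.9775390625, -235.72293090820312), (129.92684936523438, 84.83172607421875), 77.97477722167969) 12.542415212685626
table z 0.5981191437629718
-1 548
50 [-18.   1.  20.] [-49. -35.]
55 [-19.  10.  20.] [-36. -35.]
60 [-19.  12.  20.] [-36. -35.]
65 [-20.  10.  20.] [-39. -35.]
70 [-20.  -7.  20.] [-47. -35.]
75 [-15.   8.  20.] [-48. -36.]
80 [-16. -10.  20.] [-48. -35.]
85 [-20.  14.  20.] [-49. -35.]
90 [-18. -18. -17.] [-45. -35.]
1 523
50 [-6.  4. 11.] [35. 49.]
55 [-11.  19.  23.] [47. 48.]
60 [-16.  12.  15.] [46. 49.]
65 [-6. 12. 12.] [42. 48.]
70 [-16.  -3.  23.] [37. 49.]
75 [-8. 12. 23.] [35. 48.]
80 [-14.  14.  23.] [35. 48.]
85 [-17.  17.  24.] [34. 48.]
90 [-15. -14. -13.] [38. 48.]
```

send_rows --rows '[{"x": -0.6, "y": 3.9, "z": 0, "roll": 1.2, "claw": 0}, {"x": -1.2, "y": 7.8, "z": 0, "roll": 2.4, "claw": 0}, {"x": -1.8, "y": 11.7, "z": 0, "roll": 3.6, "claw": 0}, {"x": -2.4, "y": 15.6, "z": 0, "roll": 4.8, "claw": 0}, {"x": -3, "y": 19.5, "z": 0, "roll": 6, "claw": 0}]'

```text
clock: 3.13
eef_pos: [537.7, -39.2, 302.3]
tool_rot: [-3.141, 0.001, 1.488]
force: [0.5, 0.6, 0.5]
width: 85.2
```

send_rows --rows '[{"x": -0.6, "y": 3.9, "z": 0, "roll": 1.2, "claw": 0}, {"x": -1.2, "y": 7.8, "z": 0, "roll": 2.4, "claw": 0}, {"x": -1.8, "y": 11.7, "z": 0, "roll": 3.6, "claw": 0}, {"x": -2.4, "y": 15.6, "z": 0, "roll": 4.8, "claw": 0}, {"x": -3, "y": 19.5, "z": 0, "roll": 6, "claw": 0}]'

```text
clock: 3.55
eef_pos: [508.6, 155.9, 302.4]
tool_rot: [3.141, 0.001, 1.593]
force: [0.8, -0.5, -0.4]
width: 85.7
```

send_rows --rows '[{"x": -0.5, "y": 3.2, "z": 0, "roll": 1.2, "claw": 1}, {"x": -1, "y": 6.6, "z": 0, "roll": 2.4, "claw": 1}, {"x": -1, "y": 6.6, "z": 0, "roll": 2.4, "claw": 1}, {"x": -1, "y": 6.6, "z": 0, "roll": 2.4, "claw": 1}]'

```text
clock: 3.88
eef_pos: [498.5, 223.0, 302.2]
tool_rot: [-3.141, 0.0, 1.639]
force: [0.5, -1.0, -0.1]
width: 38.4
```

Run:
```python
from h import *
s=ctrl.read_state();print(np.round(s["eef_pos"],1),np.round(s["tool_rot"],3),s["clock"],s["width"])
cal=ctrl.get_calibration("wrist")
im,D=ctrl.get_image("wrist");cv2.imwrite("pics/w2.png",im);P=cloud("wrist",D,cal);np.save("w2P.npy",P)
for q,z in(("pawl_pad",80),("clamp_seat",60),("tube_mid",60),("clamp",0),("can",0)):
    for r in ctrl.place_of("wrist",q)[:2]:print(q,r,np.round(world("wrist",r["uv"],z=z,cal=cal),1),np.round(world("wrist",r["uv"],D,cal=cal),1))
for r in ctrl.regions_of("wrist","tube_mid")[:3]:
    p=P[r["region"]&np.isfinite(P[...,0])];p=p[p[:,2]>50];
    if len(p)>50:print(len(p),r["uv"],cv2.minAreaRect(p[:,:2].astype(np.float32)),p[:,2].max())
```

```text
[498.5 223.  302.2] [-3.141  0.     1.639] 3.8833 38.389849503076334
pawl_pad {'uv': [266.2, 199.6], 'confidence': 0.92} [438.8 229.6  80. ] [438.9 229.8  80.8]
clamp_seat {'uv': [430.1, 197.5], 'confidence': 0.55} [618.4 240.4  60. ] [615. 242.  70.]
clamp_seat {'uv': [278.6, 343.6], 'confidence': 0.29} [455.2  40.   60. ] [451.7  16.2  25.6]
tube_mid {'uv': [405.0, 19.8], 'confidence': 0.86} [566.  410.1  60. ] [575.1 423.8  14. ]
tube_mid {'uv': [431.5, 187.7], 'confidence': 0.74} [618.1 251.4  60. ] [614.9 252.6  69.8]
clamp {'uv': [361.1, 186.5], 'confidence': 0.6} [547.8 239.2   0. ] [546.  241.1  14.2]
can {'uv': [288.8, 111.2], 'confidence': 0.8} [451.7 323.4   0. ] [467.8 313.7 170.5]
2285 [433.0, 183.6] ((618.5550537109375, 249.30255126953125), (20.787694931030273, 160.42893981933594), 3.6782913208007812) 79.60258422229288
```

View pics/w2.png

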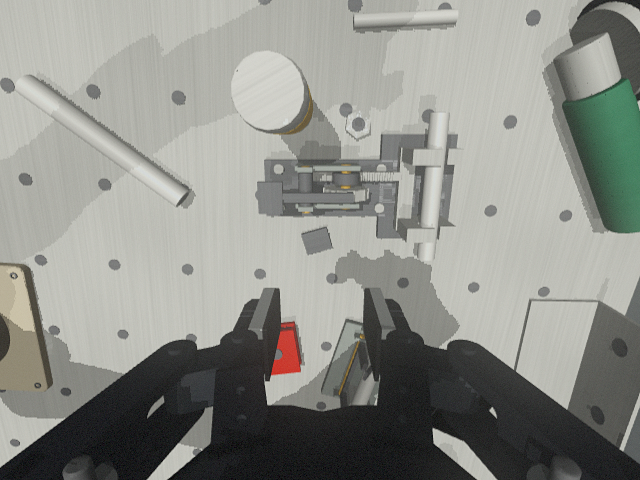

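The wrist view shows the pad at about (269,197), the can at (275,95), the tube from (438,112) to (427,260), and the jaw slide between. World positions: pad about (439,230), tube centre (618.5,249.3), clamp yaw 3.7°. Now I'll go down on the pad with the fingers shut.

send_rows --rows '[{"x": -1.6, "y": 0.2, "z": -3.6, "roll": 0, "claw": 1}, {"x": -3.2, "y": 0.4, "z": -7.2, "roll": 0, "claw": 1}, {"x": -4.8, "y": 0.6, "z": -10.8, "roll": 0, "claw": 1}, {"x": -6.2, "y": 0.6, "z": -14.4, "roll": 0, "claw": 1}, {"x": -6.2, "y": 0.6, "z": -18, "roll": 0, "claw": 1}]'

```text
clock: 4.65
eef_pos: [434.1, 227.9, 121.3]
tool_rot: [-3.14, 0.0, 1.639]
force: [-0.2, -0.0, 0.3]
width: -0.1
```

send_rows --rows '[{"x": 0, "y": 0, "z": -1.2, "roll": 0, "claw": 1}, {"x": 0, "y": 0, "z": -2.4, "roll": 0, "claw": 1}, {"x": 0, "y": 0, "z": -2.6, "roll": 0, "claw": 1}, {"x": 0, "y": 0, "z": -2.8, "roll": 0, "claw": 1}, {"x": 0, "y": 0, "z": -3, "roll": 0, "claw": 1}]'

```text
clock: 5.07
eef_pos: [437.6, 228.6, 92.8]
tool_rot: [3.14, -0.001, 1.637]
force: [-0.4, -0.3, -0.0]
width: -0.1
```

send_rows --rows '[{"x": 0, "y": 0, "z": -0.2, "roll": 0, "claw": 1}, {"x": 0, "y": 0, "z": -0.4, "roll": 0, "claw": 1}, {"x": 0, "y": 0, "z": -0.4, "roll": 0, "claw": 1}]'

```text
clock: 5.32
eef_pos: [437.1, 228.7, 89.1]
tool_rot: [3.141, -0.0, 1.638]
force: [-1.4, -0.6, 4.1]
width: 0.2
```

send_rows --rows '[{"x": 0, "y": 0, "z": -0.3, "roll": 0, "claw": 1}, {"x": 0, "y": 0, "z": -0.6, "roll": 0, "claw": 1}, {"x": 0, "y": 0, "z": -0.8, "roll": 0, "claw": 1}, {"x": 0, "y": 0, "z": -0.8, "roll": 0, "claw": 1}, {"x": 0, "y": 0, "z": -0.8, "roll": 0, "claw": 1}]'

```text
clock: 5.73
eef_pos: [435.7, 228.5, 80.3]
tool_rot: [-3.14, 0.0, 1.638]
force: [-5.7, 0.1, 4.7]
width: -0.0
```

send_rows --rows '[{"x": 0, "y": 0, "z": 0, "roll": 0, "claw": 1}, {"x": 0, "y": 0, "z": 0, "roll": 0, "claw": 1}, {"x": 0, "y": 0, "z": 0, "roll": 0, "claw": 1}, {"x": 0, "y": 0, "z": 0, "roll": 0, "claw": 1}, {"x": 0, "y": 0, "z": 0, "roll": 0, "claw": 1}]'

```text
clock: 6.15
eef_pos: [435.7, 228.5, 80.4]
tool_rot: [-3.14, 0.0, 1.638]
force: [-5.8, 0.2, 4.4]
width: 0.3
```

send_rows --rows '[{"x": 0, "y": 0, "z": 0, "roll": 0, "claw": 1}, {"x": 0, "y": 0, "z": 0, "roll": 0, "claw": 1}, {"x": 0, "y": 0, "z": 0, "roll": 0, "claw": 1}, {"x": 0, "y": 0, "z": 0, "roll": 0, "claw": 1}, {"x": 0, "y": 0, "z": 0, "roll": 0, "claw": 1}]'

```text
clock: 6.57
eef_pos: [435.7, 228.5, 80.3]
tool_rot: [-3.14, 0.0, 1.638]
force: [-5.4, 0.0, 4.9]
width: 0.1
```

Run:
```python
from h import *
im,D=ctrl.get_image("scene")
a=im[270:430,310:460];b=cv2.imread("pics/scene0.png")[270:430,310:460]
cv2.imwrite("pics/j1.png",cv2.resize(np.hstack([b,a]),None,fx=2.6,fy=2.6,interpolation=3))
```

```text
(no output)
```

View pics/j1.png

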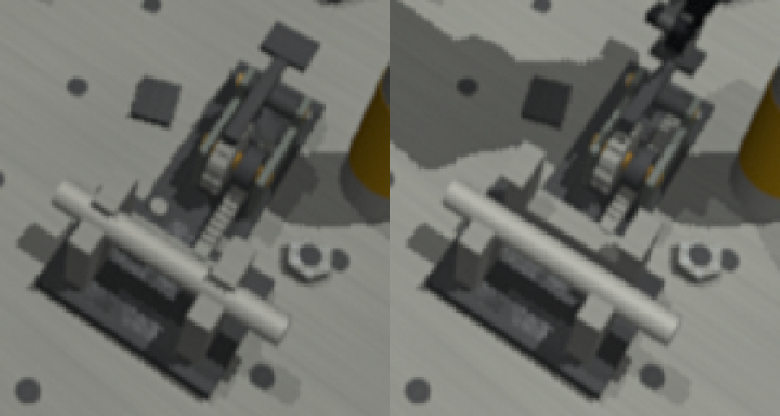

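The right half of the picture (after) shows the lips off the tube, the jaw plate drawn back and the rack retracted. The left half (before) has the lips over the tube at about (95,200) and (230,275). I'll hold a little longer, then rise and go to the tube.

send_rows --rows '[{"x": 0, "y": 0, "z": 0, "roll": 0, "claw": 1}, {"x": 0, "y": 0, "z": 0, "roll": 0, "claw": 1}, {"x": 0, "y": 0, "z": 0, "roll": 0, "claw": 1}, {"x": 0, "y": 0, "z": 0, "roll": 0, "claw": 1}, {"x": 0, "y": 0, "z": 0, "roll": 0, "claw": 1}]'

```text
clock: 7.03
eef_pos: [435.8, 228.5, 80.4]
tool_rot: [-3.14, 0.0, 1.638]
force: [-5.3, 0.9, 4.9]
width: -0.0
```

send_rows --rows '[{"x": 0, "y": 0, "z": 1, "roll": 0, "claw": 1}, {"x": 0, "y": 0, "z": 3, "roll": 0, "claw": 1}, {"x": 0, "y": 0, "z": 6.5, "roll": 0, "claw": 1}, {"x": 1, "y": 0, "z": 10, "roll": 0, "claw": 0}, {"x": 3, "y": 0.2, "z": 12, "roll": 0, "claw": 0}]'

```text
clock: 7.45
eef_pos: [467.3, 231.1, 204.6]
tool_rot: [3.138, -0.001, 1.639]
force: [0.3, 0.5, -0.9]
width: 23.4
```

send_rows --rows '[{"x": 3.5, "y": 0.4, "z": 0, "roll": 0, "claw": 0}, {"x": 7, "y": 0.8, "z": 0, "roll": 0, "claw": 0}, {"x": 10.5, "y": 1.2, "z": 0, "roll": 0, "claw": 0}, {"x": 14, "y": 1.6, "z": 0, "roll": 0, "claw": 0}, {"x": 15.2, "y": 1.9, "z": 0, "roll": 0, "claw": 0}]'

```text
clock: 7.87
eef_pos: [625.5, 247.8, 201.3]
tool_rot: [3.135, -0.0, 1.633]
force: [0.1, -0.2, -0.2]
width: 83.6
```

send_rows --rows '[{"x": 0, "y": 0, "z": 0, "roll": 0, "claw": 0}, {"x": 0, "y": 0, "z": 0, "roll": 0, "claw": 0}]'

```text
clock: 8.03
eef_pos: [619.5, 249.1, 200.5]
tool_rot: [3.141, -0.0, 1.636]
force: [-1.2, 0.7, -0.5]
width: 85.6
```

Run:
```python
from h import *
s=ctrl.read_state();print(np.round(s["eef_pos"],1),np.round(s["tool_rot"],3))
for cam in("scene","wrist"):
    cal=ctrl.get_calibration(cam);im,D=ctrl.get_image(cam);P=cloud(cam,D,cal)
    for r in ctrl.regions_of(cam,"tube_mid")[:4]:
        p=P[r["region"]&np.isfinite(P[...,0])];p=p[(p[:,2]>50)&(p[:,2]<80)]
        if len(p)>50:print(cam,len(p),r["uv"],cv2.minAreaRect(p[:,:2].astype(np.float32)),p[:,2].max())
```

```text
[619.5 249.1 200.5] [ 3.141 -0.     1.636]
scene 1224 [373.3, 368.9] ((619.2727661132812, 249.437255859375), (20.542184829711914, 160.3883056640625), 3.79353404045105) 73.67246326028396
scene 1006 [265.2, 280.3] ((575.0983276367188, -23.513267517089844), (162.1575469970703, 41.86250305175781), 76.7246322631836) 79.87825460043962
wrist 4543 [321.6, 218.8] ((618.5384521484375, 249.34561157226562), (19.986312866210938, 160.74847412109375), 3.8437280654907227) 72.33504037253766
```

send_rows --rows '[{"x": 0, "y": 0, "z": -3.8, "roll": 0, "claw": 0}, {"x": 0, "y": 0, "z": -7.6, "roll": 0, "claw": 0}, {"x": 0, "y": 0, "z": -11.4, "roll": 0, "claw": 0}, {"x": 0, "y": 0, "z": -13.8, "roll": 0, "claw": 0}, {"x": 0, "y": 0, "z": -14.8, "roll": 0, "claw": 0}]'

```text
clock: 8.65
eef_pos: [615.8, 248.2, 48.6]
tool_rot: [-3.135, 0.003, 1.639]
force: [-0.3, 0.3, 0.5]
width: 85.4
```

send_rows --rows '[{"x": 0, "y": 0, "z": 0, "roll": 0, "claw": 1}, {"x": 0, "y": 0, "z": 0, "roll": 0, "claw": 1}, {"x": 0, "y": 0, "z": 0, "roll": 0, "claw": 1}, {"x": 0, "y": 0, "z": 0, "roll": 0, "claw": 1}, {"x": 0, "y": 0, "z": 0, "roll": 0, "claw": 1}]'

```text
clock: 9.07
eef_pos: [620.0, 250.0, 54.3]
tool_rot: [3.139, -0.001, 1.638]
force: [0.3, 0.1, -1.1]
width: 25.4
```

send_rows --rows '[{"x": 0, "y": 0, "z": 0, "roll": 0, "claw": 1}, {"x": 0, "y": 0, "z": 0, "roll": 0, "claw": 1}, {"x": 0, "y": 0, "z": 0, "roll": 0, "claw": 1}, {"x": 0, "y": 0, "z": 0, "roll": 0, "claw": 1}, {"x": 0, "y": 0, "z": 0, "roll": 0, "claw": 1}]'

```text
clock: 9.48
eef_pos: [619.8, 249.9, 54.2]
tool_rot: [3.139, -0.001, 1.638]
force: [0.0, -1.2, 7.0]
width: 18.1
```

send_rows --rows '[{"x": 0, "y": 0, "z": 1, "roll": 0, "claw": 1}, {"x": 0, "y": 0, "z": 3, "roll": 0, "claw": 1}, {"x": 0, "y": 0, "z": 6, "roll": 0, "claw": 1}, {"x": 0, "y": 0, "z": 9, "roll": 0, "claw": 1}, {"x": 0, "y": 0, "z": 11, "roll": 0, "claw": 1}]'

```text
clock: 9.9
eef_pos: [619.6, 250.1, 165.8]
tool_rot: [3.139, -0.001, 1.638]
force: [0.5, 0.5, -1.1]
width: 18.4
```

```bash
cat > t.py <<'E'
from h import *
# tube pose in the gripper, from the scene camera + wrist
s=ctrl.read_state();e=s["eef_pos"];print(np.round(e,1),np.round(s["tool_rot"],3),np.round(s["force"],1),round(float(s["width"]),1),s["clock"])
for cam in("scene","wrist","top"):
    cal=ctrl.get_calibration(cam);im,D=ctrl.get_image(cam);P=cloud(cam,D,cal);cv2.imwrite(f"pics/t_{cam}_{s['clock']:.1f}.png",im)
    for r in ctrl.regions_of(cam,"tube_mid")[:4]:
        p=P[r["region"]&np.isfinite(P[...,0])]
        p=p[np.abs(p[:,2]-e[2])<60];p=p[np.hypot(*(p[:,:2]-e[:2]).T)<110]
        if len(p)>60:
            m=p.mean(0);w=np.linalg.svd(p-m,full_matrices=False)[2][0];w*=np.sign(w[1]);t=(p-m)@w
            c=m+w*np.percentile(t,[1,99]).mean()
            print(cam,len(p),np.round(c,1),"len",round(np.ptp(np.percentile(t,[1,99]))),"yaw",np.round(np.degrees(np.arctan2(w[1],w[0])),1),"tilt",np.round(np.degrees(w[2]),1),"ztop",np.round(np.percentile(p[:,2],97),1),cv2.minAreaRect(p[:,:2].astype(np.float32)))
E
python3 t.py
```

```text
[619.6 250.1 165.8] [ 3.139e+00 -1.000e-03  1.638e+00] [ 0.5  0.5 -1.1] 18.4 9.9
scene 1284 [622.8 250.1 179.4] len 158 yaw 93.9 tilt 0.0 ztop 183.4 ((625.6949462890625, 250.06683349609375), (31.079816818237305, 160.4095001220703), 4.59014892578125)
wrist 14130 [619.  272.7 181.6] len 115 yaw 93.8 tilt 0.1 ztop 184.1 ((619.1478881835938, 270.02166748046875), (20.232044219970703, 121.95773315429688), 3.6442034244537354)
top 86 [610.2 318.  176.2] len 24 yaw 82.7 tilt 2.5 ztop 180.6 ((610.6640014648438, 317.874755859375), (17.023874282836914, 24.226564407348633), 1.8572733402252197)
```

Tube is held level and centred on the TCP, about 8 mm above it. Carrying it over to the empty clip.

send_rows --rows '[{"x": -0.2, "y": -1.8, "z": 0, "roll": -1, "claw": 1}, {"x": -0.6, "y": -5.4, "z": 0, "roll": -2, "claw": 1}, {"x": -1, "y": -9, "z": 0, "roll": -3, "claw": 1}, {"x": -1.4, "y": -12.6, "z": 0, "roll": -4, "claw": 1}, {"x": -1.8, "y": -16.2, "z": 0, "roll": -5, "claw": 1}]'

```text
clock: 10.62
eef_pos: [599.4, 85.8, 160.5]
tool_rot: [-3.138, 0.001, 1.55]
force: [1.2, -0.6, -1.6]
width: 18.1
```

send_rows --rows '[{"x": -0.4, "y": -3.6, "z": 0, "roll": -1, "claw": 1}, {"x": -0.8, "y": -7.2, "z": 0, "roll": -2, "claw": 1}, {"x": -1.2, "y": -10.8, "z": 0, "roll": -3, "claw": 1}, {"x": -1.6, "y": -14.4, "z": 0, "roll": -4, "claw": 1}, {"x": -2, "y": -18, "z": 0, "roll": -6, "claw": 1}]'

```text
clock: 11.03
eef_pos: [579.3, -94.1, 160.7]
tool_rot: [-3.138, -0.0, 1.445]
force: [1.0, -0.3, -2.1]
width: 18.1
```

send_rows --rows '[{"x": -0.4, "y": -3.6, "z": 0, "roll": -1.5, "claw": 1}, {"x": -0.7, "y": -7.2, "z": 0, "roll": -3, "claw": 1}, {"x": -1, "y": -10.8, "z": 0, "roll": -4, "claw": 1}, {"x": -1.2, "y": -13, "z": 0, "roll": -4.9, "claw": 1}, {"x": -1.3, "y": -14.4, "z": 0, "roll": -4.9, "claw": 1}]'

```text
clock: 11.45
eef_pos: [565.7, -240.7, 160.5]
tool_rot: [-3.138, 0.002, 1.355]
force: [0.2, 0.0, -2.9]
width: 18.1
```

send_rows --rows '[{"x": 0, "y": 0, "z": 0, "roll": 0, "claw": 1}, {"x": 0, "y": 0, "z": 0, "roll": 0, "claw": 1}, {"x": 0, "y": 0, "z": 0, "roll": 0, "claw": 1}]'

```text
clock: 11.7
eef_pos: [568.2, -233.6, 161.8]
tool_rot: [-3.14, -0.002, 1.363]
force: [-0.7, 0.4, -2.0]
width: 18.0
```

```bash
python3 t.py
```

```text
[ 568.2 -233.6  161.8] [-3.140e+00 -2.000e-03  1.363e+00] [-0.7  0.4 -2. ] 18.0 11.7
scene 402 [ 576.1 -204.4  176. ] len 101 yaw 77.0 tilt -3.0 ztop 179.8 ((569.5120849609375, -230.23374938964844), (155.08029174804688, 18.908681869506836), 77.73966979980469)
wrist 13977 [ 572.2 -212.1  176.5] len 114 yaw 78.1 tilt -0.0 ztop 178.9 ((571.7621459960938, -214.48403930664062), (121.19501495361328, 20.144763946533203), 78.12789916992188)
top 489 [ 564.5 -232.4  175.5] len 159 yaw 77.8 tilt -0.0 ztop 180.1 ((563.1223754882812, -232.5216522216797), (161.19871520996094, 31.29144859313965), 79.60759735107422)
```

send_rows --rows '[{"x": 0.05, "y": -0.2, "z": -2, "roll": 0, "claw": 1}, {"x": 0.05, "y": -0.2, "z": -4, "roll": 0, "claw": 1}, {"x": 0.05, "y": -0.2, "z": -6, "roll": 0, "claw": 1}, {"x": 0.05, "y": -0.2, "z": -7, "roll": 0, "claw": 1}, {"x": 0.05, "y": -0.2, "z": -7, "roll": 0, "claw": 1}]'

```text
clock: 12.42
eef_pos: [566.8, -237.6, 90.1]
tool_rot: [-3.137, -0.001, 1.361]
force: [-0.3, 0.2, -2.1]
width: 18.3
```

send_rows --rows '[{"x": 0, "y": 0, "z": -0.4, "roll": 0, "claw": 1}, {"x": 0, "y": 0, "z": -0.8, "roll": 0, "claw": 1}, {"x": 0, "y": 0, "z": -1.2, "roll": 0, "claw": 1}, {"x": 0, "y": 0, "z": -1.6, "roll": 0, "claw": 1}, {"x": 0, "y": 0, "z": -1.6, "roll": 0, "claw": 1}]'

```text
clock: 12.83
eef_pos: [568.7, -238.6, 76.2]
tool_rot: [3.141, -0.0, 1.36]
force: [0.4, -0.0, -2.0]
width: 18.1
```

send_rows --rows '[{"x": 0, "y": 0, "z": -0.3, "roll": 0, "claw": 1}, {"x": 0, "y": 0, "z": -0.6, "roll": 0, "claw": 1}, {"x": 0, "y": 0, "z": -0.8, "roll": 0, "claw": 1}, {"x": 0, "y": 0, "z": -0.8, "roll": 0, "claw": 1}, {"x": 0, "y": 0, "z": -0.8, "roll": 0, "claw": 1}]'

```text
clock: 13.25
eef_pos: [568.6, -238.6, 71.1]
tool_rot: [3.141, 0.001, 1.36]
force: [-6.0, 1.7, 18.0]
width: 18.2
```

send_rows --rows '[{"x": -0.15, "y": 0.2, "z": 0, "roll": 0, "claw": 1}, {"x": -0.15, "y": 0.2, "z": -0.1, "roll": 0, "claw": 1}, {"x": -0.15, "y": 0.2, "z": -0.3, "roll": 0, "claw": 1}, {"x": -0.15, "y": 0.2, "z": -0.3, "roll": 0, "claw": 1}]'

```text
clock: 13.58
eef_pos: [568.2, -237.9, 67.2]
tool_rot: [3.138, 0.002, 1.359]
force: [0.3, -1.2, 4.4]
width: 18.4
```

```bash
python3 t.py
python3 - <<'E'
import cv2,glob,os,numpy as np
f=max(glob.glob("pics/t_wrist*"),key=os.path.getmtime);g=f.replace("wrist","scene")
a=cv2.imread(f)[90:330,200:460];b=cv2.imread(g)[150:290,130:290]
cv2.imwrite("pics/c1.png",np.hstack([cv2.resize(a,(420,388)),cv2.resize(b,(380,388))]))
E
```

```text
[ 568.2 -237.9   67.2] [3.138e+00 2.000e-03 1.359e+00] [ 0.3 -1.2  4.4] 18.4 13.5833
wrist 14287 [ 572.  -216.3   80.7] len 115 yaw 77.6 tilt -0.3 ztop 83.4 ((572.6708984375, -218.15499877929688), (119.83906555175781, 29.34723663330078), 77.78026580810547)
top 352 [ 566.1 -234.7   77.4] len 155 yaw 77.2 tilt -0.6 ztop 84.8 ((577.6140747070312, -237.350830078125), (158.10403442382812, 43.179161071777344), 78.84528350830078)
```

View pics/c1.png

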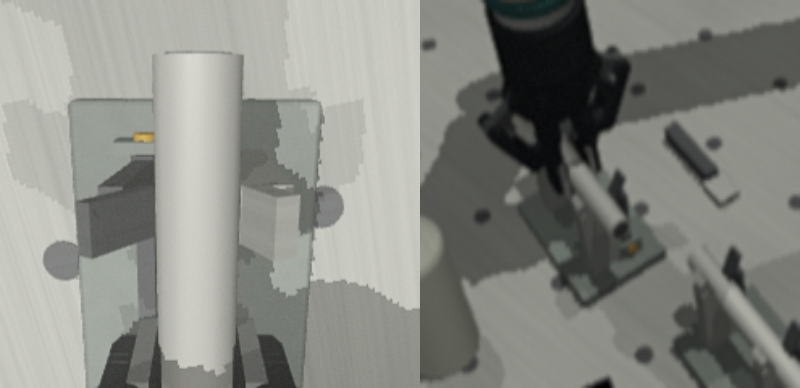

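The crop shows the tube in the mouth between the jaw (left) and the prong (right), roughly centred. I'll keep pushing down.

send_rows --rows '[{"x": 0, "y": 0, "z": -0.3, "roll": 0, "claw": 1}, {"x": 0, "y": 0, "z": -0.6, "roll": 0, "claw": 1}, {"x": 0, "y": 0, "z": -0.8, "roll": 0, "claw": 1}, {"x": 0, "y": 0, "z": -0.8, "roll": 0, "claw": 1}]'

```text
clock: 14.22
eef_pos: [566.0, -235.4, 55.8]
tool_rot: [-3.139, -0.001, 1.361]
force: [2.6, -0.4, -6.7]
width: 18.1
```

send_rows --rows '[{"x": 0, "y": 0, "z": -0.3, "roll": 0, "claw": 1}, {"x": 0, "y": 0, "z": -0.6, "roll": 0, "claw": 1}, {"x": 0, "y": 0, "z": -0.6, "roll": 0, "claw": 1}, {"x": 0, "y": 0, "z": -0.6, "roll": 0, "claw": 1}]'

```text
clock: 14.55
eef_pos: [566.4, -235.7, 54.0]
tool_rot: [-3.141, 0.0, 1.361]
force: [-4.0, 2.8, 21.3]
width: 18.3
```

```bash
python3 t.py
```

```text
[ 566.4 -235.7   54. ] [-3.141  0.     1.361] [-4.   2.8 21.3] 18.3 14.55
scene 354 [ 573.1 -206.6   68.4] len 103 yaw 75.4 tilt -2.8 ztop 72.8 ((570.1384887695312, -213.92071533203125), (119.28777313232422, 23.84450912475586), 73.66651916503906)
wrist 13404 [ 570.5 -214.1   68.2] len 115 yaw 77.7 tilt -0.6 ztop 70.9 ((572.5761108398438, -215.21424865722656), (123.26604461669922, 27.108287811279297), 79.00238800048828)
top 339 [ 564.1 -232.9   66.3] len 158 yaw 77.6 tilt -0.4 ztop 73.0 ((571.7474975585938, -235.51931762695312), (160.56695556640625, 43.01426315307617), 78.98495483398438)
```

The force dropped and then bottomed out at TCP 54 (tube about 61 high): seated. Releasing and rising.

send_rows --rows '[{"x": 0, "y": 0, "z": 0.3, "roll": 0, "claw": 0}, {"x": 0, "y": 0, "z": 0.3, "roll": 0, "claw": 0}, {"x": 0, "y": 0, "z": 0.3, "roll": 0, "claw": 0}, {"x": 0, "y": 0, "z": 0.3, "roll": 0, "claw": 0}, {"x": 0, "y": 0, "z": 0.3, "roll": 0, "claw": 0}]'

```text
clock: 15.27
eef_pos: [566.2, -236.3, 53.7]
tool_rot: [-3.14, -0.0, 1.36]
force: [-0.3, 0.2, -0.1]
width: 77.7
```

send_rows --rows '[{"x": 0, "y": 0, "z": 0, "roll": 0, "claw": 0}, {"x": 0, "y": 0, "z": 0, "roll": 0, "claw": 0}, {"x": 0, "y": 0, "z": 2, "roll": 0, "claw": 0}, {"x": 0, "y": 0, "z": 5, "roll": 0, "claw": 0}, {"x": 0, "y": 0, "z": 9, "roll": 0, "claw": 0}]'

```text
clock: 15.68
eef_pos: [564.8, -235.8, 142.6]
tool_rot: [-3.135, -0.001, 1.36]
force: [-0.6, -1.1, 0.1]
width: 85.9
```

send_rows --rows '[{"x": 0, "y": -1, "z": 4, "roll": 0, "claw": 0}, {"x": 0, "y": -2, "z": 8, "roll": 0, "claw": 0}, {"x": 0, "y": -2, "z": 12, "roll": 0, "claw": 0}, {"x": 0, "y": -2, "z": 12, "roll": 0, "claw": 0}, {"x": 0, "y": -2, "z": 12, "roll": 0, "claw": 0}]'

```text
clock: 16.1
eef_pos: [568.3, -257.0, 267.1]
tool_rot: [3.136, 0.001, 1.36]
force: [0.0, -0.3, -0.1]
width: 85.4
```

Run:
```python
from h import *
s=ctrl.read_state();print(np.round(s["eef_pos"],1),s["clock"],s["width"])
ims={}
for cam in("wrist","scene"):
    cal=ctrl.get_calibration(cam);im,D=ctrl.get_image(cam);P=cloud(cam,D,cal);ims[cam]=im
    for r in ctrl.regions_of(cam,"tube_mid")[:5]:
        p=P[r["region"]&np.isfinite(P[...,0])];p=p[(p[:,2]>58)&(p[:,2]<75)]
        if len(p)>60:print(cam,r["uv"],len(p),np.round(p.mean(0),1),cv2.minAreaRect(p[:,:2].astype(np.float32)),np.percentile(p[:,2],[50,97]))
a=ims["wrist"][80:320,200:450];b=ims["scene"][150:430,130:470]
cv2.imwrite("pics/f1.png",np.hstack([cv2.resize(a,(360,346)),cv2.resize(b,(420,346))]))
```

```text
[ 568.3 -257.   267.1] 16.1 85.39716736890384
wrist [313.8, 182.7] 2804 [ 567.6 -229.4   68.7] ((565.3171997070312, -235.5911865234375), (159.7354736328125, 18.99325180053711), 77.93840026855469) [69.19886197 71.35874705]
scene [195.5, 216.4] 534 [ 570.3 -227.4   68.6] ((566.5491333007812, -235.74462890625), (164.54983520507812, 22.957548141479492), 77.57452392578125) [69.4760024  72.65402541]
scene [469.0, 312.5] 195 [474.7 328.1  66.5] ((468.9280090332031, 326.93450927734375), (27.162599563598633, 58.03537368774414), 4.7309346199035645) [66.49496017 74.35142182]
```

View pics/f1.png

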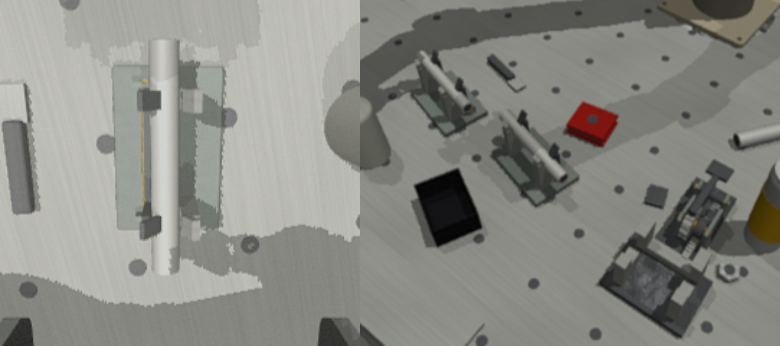

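The picture shows the tube in both forks with both jaw fingers lapping over its edge, like in the full stand. The clamp is empty and open, and the bystanders are in place. One check of the tube against the clip base in a single frame before handing in.

Run:
```python
from h import *
cal=ctrl.get_calibration("wrist");im,D=ctrl.get_image("wrist");P=cloud("wrist",D,cal)
c0=np.array([568,-235.7]);a=np.radians(-12);R=np.array([[np.cos(a),-np.sin(a)],[np.sin(a),np.cos(a)]])
L=(P[...,:2]-c0)@R;z=P[...,2];near=(abs(L[...,0])<60)&(abs(L[...,1])<85)
b=near&(z>8)&(z<17);print("base x edges",np.percentile(L[b][:,0],[.5,99.5]),"y",np.percentile(L[b][:,1],[.5,99.5]))
for lo,hi in((-78,-55),(-25,25),(55,78)):
    t=near&(z>66)&(z<73)&(L[...,1]>lo)&(L[...,1]<hi);print(lo,"tube x",np.percentile(L[t][:,0],[2,50,98]).round(1),"ztop",np.percentile(z[t],95).round(1))
j=near&(z>82)&(z<95);print("jaw/prong tops x",np.histogram(L[j][:,0],np.arange(-36,40,4)))
for q in("can","oil","bin","magnet","chisel","nut","coupon"):pass
```

```text
base x edges [-42.57824614  41.64880196] y [-64.18478292  63.96132218]
-78 tube x [-10.1  -1.8   6.5] ztop 71.0
-25 tube x [-10.3  -2.4   6.2] ztop 71.1
55 tube x [-10.4  -2.2   6. ] ztop 71.3
jaw/prong tops x (array([  0,   0,   0,   0,  76, 132,  37,   0,   0,   0,   0,   0, 104,
       140,  58,   0,   0,   0]), array([-36, -32, -28, -24, -20, -16, -12,  -8,  -4,   0,   4,   8,  12,
        16,  20,  24,  28,  32,  36]))
```

Run:
```python
from h import *
cal=ctrl.get_calibration("wrist");im,D=ctrl.get_image("wrist");P2=cloud("wrist",D,cal)
c0=np.array([568,-235.7]);a=np.radians(-12);R=np.array([[np.cos(a),-np.sin(a)],[np.sin(a),np.cos(a)]])
for n,P in(("before",np.load("w1P.npy")),("now",P2)):
    L=(P[...,:2]-c0)@R;z=P[...,2]
    for s in(-1,1):
        for zl,zh in((80,86),(86,92)):
            j=(abs(L[...,0])<40)&(z>zl)&(z<zh)&(abs(L[...,1]*s-42)<7);x=L[j][:,0]
            print(n,s,zl,"jaw",len(x[x<0]),np.percentile(x[x<0],[3,50,97]).round(1),"prong",np.percentile(x[x>0],[3,50,97]).round(1) if (x>0).any() else None)
s=ctrl.read_state();print(s["clock"],s["force"])
```

```text
before -1 80 jaw 40 [-14.5 -11.4 -10.1] prong [12.  14.2 21.1]
before -1 86 jaw 61 [-18.7 -16.4 -13.3] prong [15.2 17.3 20.4]
before 1 80 jaw 47 [-14.5 -11.6  -9.7] prong [12.8 14.9 21.9]
before 1 86 jaw 66 [-18.7 -15.6 -12.7] prong [15.6 18.  21.2]
now -1 80 jaw 54 [-14.3 -12.  -10.1] prong [12.2 14.1 20.8]
now -1 86 jaw 75 [-18.5 -16.4 -13.7] prong [15.  17.7 20.7]
now 1 80 jaw 61 [-13.7 -11.6  -9.9] prong [12.4 14.9 21.9]
now 1 86 jaw 97 [-18.6 -15.9 -12.6] prong [15.6 18.3 21.1]
16.4 [ 1.08772837 -0.6134157   0.78108042]
```

The jaw is where it was when closed and empty. Handing in.

```bash
python3 -c "
from cell import ctrl
print(ctrl.finish_job())"
```

```text
the job is handed in; nothing more can be done
None
```

I held the pawl pad down for about 1.3 s until the clamp's jaw had backed off. Then I took the middle-sized tube out and pushed it down into the empty clip, let go and raised the arm clear. I handed the job in at about 16.4 s on the robot's clock; no verdict was reported.

Last checks:
- **Tube in the clip:** it sits level, about 60 to 61 mm high and parallel to the clip within about 0.5°. It is within 1 mm of the middle along its length.
- **Across the seat:** it measures 1.5 to 2 mm towards the sprung jaw. That is inside the 4 mm limit, and about the size of the camera's calibration error.
- **Clip jaw:** its tips are within about half a millimetre of where they were when closed and empty, and they lap over the tube.
- **Clamp:** the last scene picture shows it open and empty. I judged the jaw's travel by eye and did not measure it.
- **Bystanders:** those in that picture look unmoved; I did not measure their positions again.
- **Contact force:** on the way in the tube first touched the fixed prong's flare with 18 N. A 1.5 mm sideways correction freed it, and the push peaked at about 21 N at the bottom.

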